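# Clear the mounting jig and offer up its carrier

### The job

With the upright-handled brush, sweep the three ochre plaster offcuts off the bed of the jig into its blue front tray without touching them with the gripper, and stand the brush back on the worktop, off the jig. Then pick up the metal carrier by its balance point, which lies close beside the heavy brass boss, and keep it level as you carry it over the jig. Finish while holding it level and still, touching nothing but the gripper, with the boss straight above the round seat and the tail pin straight above the hole of the small collar, about 4 cm above them; leave the other things alone.

Things in the scene. Friction and masses are not known exactly. Their poses are not given: they have to be found in the camera images.
- jig: fixed: aluminium bed, blue tray on the near side. Origin on the worktop under the seat axis; x away from the tray (and robot, +-12 deg), y to the collar. Flat bed 20 mm high, x -45..65, y +-56 mm; 4 mm lips along its y sides rise 8 mm (104 mm clear between); ends x=65 and x=-45 (tray edge) open. Tray floor 5 mm high, inside x -45..-122, y +-52; walls 22 mm high. 10 mm high strip leads to the collar
- seat (a point): centre of the round seat drawn on the bed (dark ring, 42 mm across, flush), on the bed's top, 20 mm above the worktop; axes as the jig's
- collar (a point): centre of the mouth of the tail collar (round aluminium stub, 28 mm across, black hole), 150 mm from the seat along the jig's y, 20 mm above the worktop
- carrier: loose, 0.45 kg (+-25%), standing level on boss and pin: brass boss 40 mm across, 40 high; steel bar 14 mm wide (y), 12 high, its middle 28 mm above the feet, along x to 162 mm from the boss axis; 10 mm tail pin under an 18 mm head at x=150. Origin: centre of the boss's underside; x along the bar to the pin (at first away from the robot, +-30 deg), z up. Balances 42 mm from the boss axis
- balance (a point): the carrier's balance point in the middle of the bar's section: 42 mm from the boss's axis along x, 28 mm above the feet; axes as the carrier's. Pinch the bar here across its 14 mm; the bar is bare on both sides from 20 to 141 mm from the boss axis; held elsewhere it may turn in the grip
- boss_foot (a point): centre of the underside of the boss (the carrier's origin)
- pin_tip (a point): centre of the underside of the tail pin, 150 mm from the boss_foot along the carrier's x
- brush: loose bench brush, 140 g, standing on its bristles: rigid black block 22 (x) x 84 (y) x 19 mm high, wooden back 25 x 86 mm at 18 to 29 mm height, and in the middle an upright wooden grip 14 mm thick (x), 36 wide (y), 29 to 69 mm high. Origin: centre of its underside; z up; front and back alike. At first on the thin dark mat (top 2.5 mm), left of the jig; the carrier is on the right
- offcut_0_mid (a point): centre of plaster offcut 0: a loose ochre chunk, about 22 x 18 x 16 mm, 25 g, on the jig's bed within 20 mm (x) and 38 mm (y) of the seat
- offcut_1_mid (a point): centre of plaster offcut 1: a loose ochre chunk, about 22 x 18 x 16 mm, 25 g, on the jig's bed within 20 mm (x) and 38 mm (y) of the seat
- offcut_2_mid (a point): centre of plaster offcut 2: a loose ochre chunk, about 22 x 18 x 16 mm, 25 g, on the jig's bed within 20 mm (x) and 38 mm (y) of the seat
- cast: bystander: ochre plaster jaw model, 50 x 62 x 27 mm, behind the jig, origin under its centre. To its left, behind the mat, stands a tall fixed polishing machine (x over 0.56 m, y over 0.18 m): keep the gripper and wrist clear of it
- denture: bystander: pink denture with white teeth, 46 x 58 x 18 mm, behind the jig to the right, origin under its centre
- grinder: bystander: small brown grinding wheel, 40 mm across, 12 mm high, to the left of the tray, origin under its centre
- offcut_0: plaster offcut 0 itself, origin at the centre of its underside as it lies at first (its centre is offcut_0_mid)
- offcut_1: plaster offcut 1 itself, origin at the centre of its underside as it lies at first (its centre is offcut_1_mid)
- offcut_2: plaster offcut 2 itself, origin at the centre of its underside as it lies at first (its centre is offcut_2_mid)

How it is judged:
By the outcome, as a careful person would: the job done as asked, in the order asked, and still so for the second after the job is handed in, while the arm keeps its last pose, push and grip.
It also fails if it takes over 61 s, if anything falls off the work surface, if the arm or the gripper's body presses on something with over 40 N, if the wrist force passes 120 N, or if a joint passes its speed limit or range.

### The arm

A 6-joint arm with a two-finger parallel gripper is mounted at the origin on a cart in front of the work surface, level with it; the furniture and walls round the work are solid. World frame = base frame: x ahead of the robot, y to its left, z up, the work surface at z = 0. Lengths are in m, angles in rad, forces in N, time in s.
With the tool pointing down it reaches from about 0.3 to 0.95 m from the base axis. Payload 3.1 kg.
Tool frame: the origin (TCP) lies on the centre line of the jaws, within the pads' length; the fingertips stand 17 mm ahead of it and the grasp point (between the pads) lies 2 mm behind it; z points along the fingers, y is the line along which they close (so a half turn about z gives the same grasp; the last joint's range is limited). The gripper opens to 85 mm and grips with 20 to 120 N. Pads are 22 mm wide; open, the fingers measure 114 mm over their backs; the gripper's body (76 mm by 85 mm) begins 54 mm behind the grasp point. The pads swing forward as they close: fully open they stand 13 mm farther back than shut.
Start: joints at [1.2, 0.308, 1.634, -0, 1.2, -0.07], TCP at [0.185, 0.597, 0.248] pointing down, gripper open.
Joint ranges: [-3.06, 3.06], [-0.79, 1.96], [0.05, 2.63], [-1.19, 4.34], [0.05, 2.64], [-2.94, 2.94]. Speed limits (rad/s): [2.79, 2.79, 3.14, 3.14, 3.14, 3.14].

### API

Orientations are given as [roll, pitch, yaw] about the fixed x, y, z axes, in that order (R = Rz(yaw) Ry(pitch) Rx(roll)).
In Python, from plant import ctrl gives the robot as it stands. The module is installed in compiled form; this text tells all that it offers.
- The arm moves only by the tool send_rows, never from a script. Its argument "motion" is a list of rows, each an object with "hand": the opening, from 0 (shut) to 1 (fully open); "offset": the shift along the tool's x, y, z in mm, a list of three; "twist": the turn, a rotation vector about the tool's x, y, z in rad, a list of three. A call has 1 to 20 rows; each row shifts and turns the commanded pose from where the row before left it, along the tool's axes as they then stand; what a row does not reach is not made up. A row lasts 1/12 s, in which the tool goes at most 41.7 mm and 7.16 degrees, less where a joint would pass 70% of its speed; a pose out of reach is approached as far as the arm can. A call is refused whole if a number of a shift passes 41.7 or a number of a turn 0.125, either way. A call with a gripper value outside its range is refused whole. The fingers move at their own pace and stop on an object; "grip_force" is the grip in N (left out, the last holds). Time passes only in rows, so rows that do not move let the fingers close. It gives the time, the measured TCP pose, the force, the opening and the grip force at its end, in the units of the state.
- ctrl.get_obs(): the state, without advancing time (a new reading comes with each control period).
- ctrl.grab_frame(name): name is "scene" or "top"; returns the picture (420x560x3 uint8, red, green, blue); there is no depth.
- ctrl.camera_model(name): a dict with "camera_matrix" (3x3 intrinsics, pixels), "R" (3x3) and "t" (3): a world point X has camera coordinates R X + t. Camera axes: x right, y down, z forward; pixel columns grow to the right and rows downward; lengths in m; the calibration is good to about 2 mm. A picture is of the moment at which its call begins. camera_model takes no time and is no camera call.
- ctrl.sign_off(): hands the job in; it is judged then, once.
Trained networks look in the newest picture that a camera, given by its name, has taken for a name from the list of things; names that differ only in an ending like _2 or _b are one class to them, and where a whole thing is asked for, a point or a joint stands for the part that bears it (a point fixed in the world has none). Each returns a list of dicts, best first, with "score" (0 to 1); they miss things now and then, are a little off and sometimes report something else, mostly with a low value. They report only what shows in the picture. A call takes as long as a camera call.
- ctrl.look_for(camera, target): "box" ([centre column, centre row, width, height] in pixels, round what is visible of it).
- ctrl.outline_of(camera, target): "pixels" (420x560 bool, what is visible of it) and "box" ([centre column, centre row, width, height] in pixels, round what is visible of it).
The state is a dict: "clock": time; "q": joint angles; "dq": joint speeds; "tau": joint torques, N m; "position": TCP position; "ee_rot": TCP orientation; "ft_force": force on the tool from outside, world axes, zero at the start; "wrist_torque": the same for the moment, N m; "opening": finger opening in m; "gripper_force": force on a finger pad.
Only numpy, scipy, OpenCV 4.12 (cv2) and the standard library are available. Lean on these libraries where they do the work, as an engineer would, in place of code of your own. Each camera call takes 0.05 s, during which the arm holds its last target. There are 200 camera calls.

## Working session

There is one attempt and no reset: what is moved stays moved. The work goes in short steps, Python scripts to look and compute and a tool call to move; the robot and the scene stay as the last step left them, time stands still between calls to the robot, and variables do not carry over. Pictures are saved under pics/ and viewed, at most 10 in all, crops included, and the job is handed in when it is done.

Besides the shell and the picture viewer there is one more tool, called after "Request:" by a JSON object that holds its "name" and its "arguments". send_rows: Moves the arm, as the interface text tells. Its arguments: {"type":"object","properties":{"motion":{"type":"array"},"grip_force":{"type":"number"}},"required":["motion"]}

```bash
mkdir -p pics
python3 - <<'E'
from plant import ctrl
import cv2,numpy as np
o=ctrl.get_obs();print(o)
for c in("scene","top"):
    cv2.imwrite(f"pics/{c}0.png",ctrl.grab_frame(c)[:,:,::-1]);m=ctrl.camera_model(c);print(c,m)
E
```

```text
{'clock': 0.0, 'q': array([ 1.20031186e+00,  3.08988605e-01,  1.63521366e+00, -3.86521080e-05,
        1.19970021e+00, -6.97041159e-02]), 'dq': array([ 1.46812430e-03, -5.15226743e-04,  5.86095741e-05, -1.43756888e-04,
        1.76673946e-03, -2.00855812e-04]), 'tau': array([-4.16954363e-04, -4.15253627e+01, -2.76659685e+01, -2.63465890e-04,
        1.03110794e-02,  1.27809294e-06]), 'position': array([0.18491602, 0.5961852 , 0.24704434]), 'ee_rot': array([-3.13928594e+00, -1.24972299e-04,  2.84082622e+00]), 'ft_force': array([0.12572441, 0.43735818, 0.41231802]), 'wrist_torque': array([ 0.03375972, -0.01870562, -0.05076715]), 'gripper_force': 0.0, 'opening': 0.08543036899203096}
scene {'camera_matrix': array([[423.58248689,   0.        , 274.99832012],
       [  0.        , 423.58248689, 207.37687022],
       [  0.        ,   0.        ,   1.        ]]), 'R': array([[-0.71387728, -0.70011302,  0.01486575],
       [-0.37468706,  0.36394705, -0.85273217],
       [ 0.59159855, -0.61431612, -0.52213682]]), 't': array([0.38637672, 0.25212308, 0.72975048])}
top {'camera_matrix': array([[387.60293387,   0.        , 274.26215342],
       [  0.        , 387.60293387, 211.17280316],
       [  0.        ,   0.        ,   1.        ]]), 'R': array([[-0.02870735, -0.99958207,  0.00340087],
       [-0.99388423,  0.02818045, -0.1067708 ],
       [ 0.10663034, -0.00644518, -0.99427784]]), 't': array([0.01711689, 0.51095469, 0.86006086])}
```

View pics/top0.png

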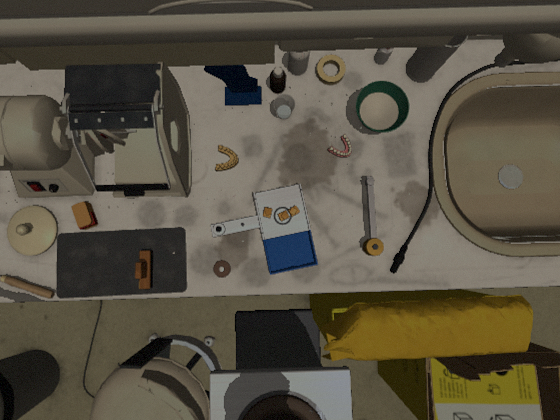

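View pics/scene0.png

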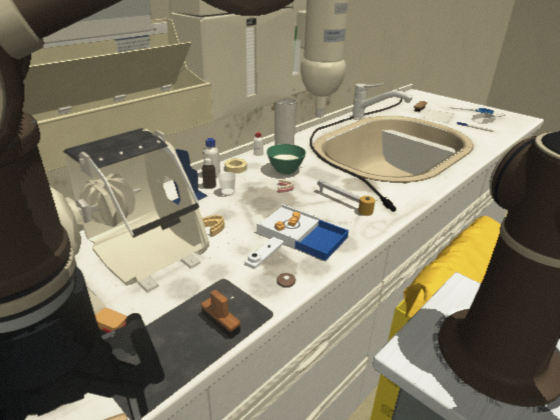

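```bash
cat > h.py <<'E'
from plant import ctrl
import cv2,numpy as np
def toworld(c,uv,z):
    m=ctrl.camera_model(c);K,R,t=m['camera_matrix'],m['R'],m['t']
    C=-R.T@t; d=R.T@np.linalg.solve(K,np.array([uv[0],uv[1],1.]))
    return C+d*(z-C[2])/d[2]
def proj(c,X):
    m=ctrl.camera_model(c);p=m['camera_matrix']@(m['R']@np.asarray(X,float)+m['t']);return p[:2]/p[2]
def tri(uvs):
    A=[];b=[]
    for c,uv in uvs.items():
        m=ctrl.camera_model(c);R,t=m['R'],m['t'];C=-R.T@t
        d=R.T@np.linalg.solve(m['camera_matrix'],np.array([uv[0],uv[1],1.]));d/=np.linalg.norm(d)
        P=np.eye(3)-np.outer(d,d);A.append(P);b.append(P@C)
    return np.linalg.lstsq(np.vstack(A),np.hstack(b),rcond=None)[0]
E
python3 - <<'E'
from h import *
for n in ("brush","carrier","boss_foot","balance","pin_tip","seat","collar","jig","offcut_0_mid","offcut_0","cast","denture","grinder"):
    for c in("top","scene"):
        for d in ctrl.outline_of(c,n)[:3]:
            p=d['pixels'].astype(np.uint8)
            r=cv2.minAreaRect(cv2.findNonZero(p)) if p.any() else None
            print(n,c,round(d['score'],2),np.round(d['box'],1),r and [np.round(x,1) for x in r], np.round(toworld(c,d['box'][:2],.02),3))
E
```

```text
brush top 0.74 [144.4 270.   19.2  41.4] [array([143.5, 270. ]), array([38., 17.]), np.float64(90.0)] [0.386 0.301 0.02 ]
brush scene 0.91 [220.4 313.4  38.8  48.5] [array([221.8, 314.2]), array([48.1, 27.6]), np.float64(45.0)] [0.395 0.292 0.02 ]
brush scene 0.63 [284.8 280.1  17.9  15.3] [array([285.5, 280. ]), array([12., 17.]), np.float64(90.0)] [0.374 0.142 0.02 ]
carrier top 0.66 [373.1 216.1  19.2  83.1] [array([373.5, 216. ]), array([78., 19.]), np.float64(90.0)] [ 0.494 -0.225  0.02 ]
carrier scene 0.73 [344.  197.8  59.7  37.7] [array([344.1, 197.6]), array([61.4, 19.6]), np.float64(18.8)] [ 0.49  -0.212  0.02 ]
carrier scene 0.71 [286.4 281.4  17.8  15.1] [array([285.5, 279.5]), array([13., 17.]), np.float64(90.0)] [0.37  0.143 0.02 ]
boss_foot top 0.64 [373.6 215.8  19.5  76.6] [array([373., 216.]), array([78., 20.]), np.float64(90.0)] [ 0.495 -0.226  0.02 ]
boss_foot scene 0.81 [345.  197.8  64.7  42.8] [array([343.7, 197.8]), array([62.7, 20.2]), np.float64(18.8)] [ 0.488 -0.214  0.02 ]
balance top 0.56 [375.  217.   20.3  76.8] [array([373.5, 216. ]), array([78., 21.])
[... 3243 characters left out ...]
([284.5, 185. ]), array([10., 13.]), np.float64(90.0)] [ 0.654 -0.15   0.02 ]
grinder top 0.5 [224.8 267.2  19.5  13.6] [array([222., 269.]), array([16., 16.]), np.float64(90.0)] [0.387 0.119 0.02 ]
grinder top 0.44 [265.3 212.9   9.6   8.1] [array([267.2, 212.3]), array([6.8, 8.2]), np.float64(14.0)] [0.509 0.023 0.02 ]
grinder top 0.38 [373.  216.5  17.6  80.7] [array([372.5, 216. ]), array([78., 19.]), np.float64(90.0)] [ 0.493 -0.225  0.02 ]
grinder scene 0.6 [284.9 280.6  22.1  13.2] [array([285. , 279.5]), array([13., 18.]), np.float64(90.0)] [0.373 0.143 0.02 ]
grinder scene 0.38 [278.1 227.2   9.3   9.3] [array([278.8, 225.8]), array([9.2, 8.5]), np.float64(45.0)] [0.516 0.016 0.02 ]
```

The top view shows the brush at (144,270), jig with offcuts at about (283,213), tray at (290,252), collar at (218,230), and carrier boss at (374,246) with its pin at (367,181). The scene view agrees. I'll zoom in next.

Run:
```python
import cv2,numpy as np
t=cv2.imread("pics/top0.png");s=cv2.imread("pics/scene0.png")
r=lambda im,x,y,w,h,k:cv2.resize(im[y:y+h,x:x+w],None,fx=k,fy=k,interpolation=cv2.INTER_CUBIC)
a=r(t,205,178,120,100,4)      #480x400
b=r(t,350,168,40,100,4)       #160x400
c=r(t,124,245,40,50,4)        #160x200
d=r(s,190,280,60,60,4); # 240x240
top=np.hstack([a,b,np.vstack([c,np.zeros((200,160,3),np.uint8)])])
cv2.imwrite("pics/m1.png",top)
e=r(s,240,200,115,65,4) #460x260
f=r(s,310,175,75,45,4) #300x180
g=np.zeros((520,800,3),np.uint8);g[:260,:460]=e;g[:180,480:780]=f;g[270:510,:240]=d
cv2.imwrite("pics/m2.png",g)
```

```text
(no output)
```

View pics/m1.png

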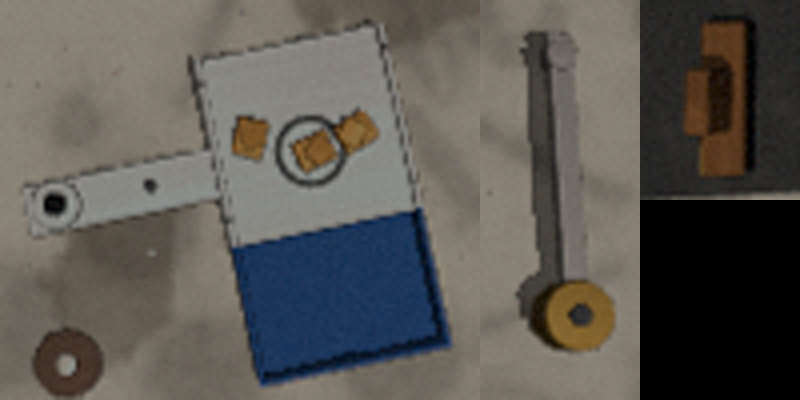

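View pics/m2.png

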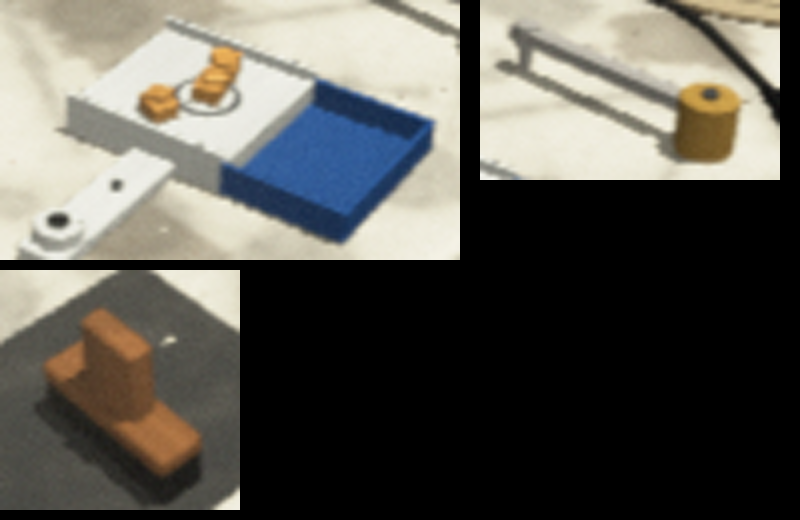

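Top crop: ring at (311,150), collar hole (54,204), boss (573,315), pin head (560,50), and the brush's back (723,99) with its grip leaning left through parallax. Scene crop: ring at (208,95), collar hole (58,220), boss top (710,94), brush grip top (117,333).

```bash
cat >> h.py <<'E'
def q(u,x0,y0,k=4,ox=0,oy=0): return np.array([x0+(u[0]-ox+.5)/k-.5,y0+(u[1]-oy+.5)/k-.5])
E
python3 - <<'E'
from h import *
T=lambda u:q(u,205,178)
P={'seat':(T((311,150)),q((208,95),240,200),.02),'collar':(T((54,204)),q((58,220),240,200),.02),
'bosstop':(q((573,315),350,168,4,480),q((710,94),310,175,4,480),.04),'pinhead':(q((560,50),350,168,4,480),q((523,32),310,175,4,480),.036),
'griptop':(q((697,103),124,245,4,640),q((117,333),190,280,4,0,270),.0715)}
for n,(a,b,z) in P.items(): print(n,np.round(toworld("top",a,z),4),np.round(toworld("scene",b,z),4),np.round(tri({"top":a,"scene":b}),4))
for n,u in {'tl':(195,65),'tr':(381,27),'bl':(262,378),'br':(448,342)}.items(): print(n,np.round(toworld("top",T(u),.022),4))
print('edge',[np.round(toworld("top",T(u),.02),4) for u in((233,245),(422,210))])
for u in((702,22),(747,22),(747,176),(702,176)): print('back',np.round(toworld("top",q(u,124,245,4,640),.0315),4))
for u in((250,137),(313,150),(357,130)): print('off',np.round(toworld("top",T(u),.036),4))
print('grinder',np.round(toworld("top",T((68,362)),.012),4))
E
```

```text
seat [ 0.5023 -0.016   0.02  ] [ 0.5044 -0.0197  0.02  ] [ 0.5017 -0.0161  0.023 ]
collar [0.4754 0.1325 0.02  ] [0.4784 0.1295 0.02  ] [0.4753 0.1321 0.0232]
bosstop [ 0.4245 -0.2156  0.04  ] [ 0.4275 -0.2249  0.04  ] [ 0.4233 -0.2149  0.0458]
pinhead [ 0.5756 -0.2176  0.036 ] [ 0.5709 -0.2097  0.036 ] [ 0.5771 -0.2188  0.0302]
griptop [0.3876 0.2978 0.0715] [0.3886 0.2971 0.0715] [0.3877 0.2976 0.0724]
tl [0.5534 0.0497 0.022 ]
tr [ 0.5727 -0.0587  0.022 ]
bl [0.3733 0.0159 0.022 ]
br [ 0.3904 -0.0903  0.022 ]
edge [array([0.449 , 0.0304, 0.02  ]), array([ 0.4659, -0.0786,  0.02  ])]
back [0.4312 0.3092 0.0315]
back [0.4305 0.284  0.0315]
back [0.3451 0.2835 0.0315]
back [0.3458 0.3085 0.0315]
off [0.5092 0.0188 0.036 ]
off [ 0.5008 -0.0166  0.036 ]
off [ 0.5114 -0.0419  0.036 ]
grinder [0.3851 0.1268 0.012 ]
```

Request:
{"name": "send_rows", "arguments": {"motion": [{"hand":1,"offset":[0,0,0],"twist":[0,0,-0.1]},{"hand":1,"offset":[0,0,0],"twist":[0,0,-0.1]},{"hand":1,"offset":[0,0,0],"twist":[0,0,-0.1]},{"hand":1,"offset":[-17,-25,11],"twist":[0,0,0]},{"hand":1,"offset":[-17,-25,11],"twist":[0,0,0]},{"hand":1,"offset":[-17,-25,11],"twist":[0,0,0]},{"hand":1,"offset":[-17,-25,11],"twist":[0,0,0]},{"hand":1,"offset":[-17,-25,11],"twist":[0,0,0]},{"hand":1,"offset":[-17,-25,11],"twist":[0,0,0]},{"hand":1,"offset":[-17,-25,11],"twist":[0,0,0]},{"hand":1,"offset":[-17,-25,11],"twist":[0,0,0]},{"hand":1,"offset":[-17,-25,11],"twist":[0,0,0]},{"hand":1,"offset":[-17,-25,11],"twist":[0,0,0]},{"hand":1,"offset":[-17,-25,11],"twist":[0,0,0]},{"hand":1,"offset":[-17,-25,11],"twist":[0,0,0]},{"hand":1,"offset":[0,0,0],"twist":[0,0,0]},{"hand":1,"offset":[0,0,0],"twist":[0,0,0]}], "grip_force": 60}}

```text
clock: 2.82
position: [0.3893, 0.2955, 0.1158]
ee_rot: [-3.141, -0.001, 3.137]
ft_force: [-0.2, 0.4, 0.0]
opening: 0.0856
gripper_force: 0.0
```

Request:
{"name": "send_rows", "arguments": {"motion": [{"hand":1,"offset":[1,1.5,20],"twist":[0,0,0]},{"hand":1,"offset":[0,0,20],"twist":[0,0,0]},{"hand":1,"offset":[0,0,15],"twist":[0,0,0]},{"hand":1,"offset":[0,0,7],"twist":[0,0,0]},{"hand":1,"offset":[0,0,0],"twist":[0,0,0]},{"hand":0,"offset":[0,0,0],"twist":[0,0,0]},{"hand":0,"offset":[0,0,0],"twist":[0,0,0]},{"hand":0,"offset":[0,0,0],"twist":[0,0,0]},{"hand":0,"offset":[0,0,0],"twist":[0,0,0]},{"hand":0,"offset":[0,0,0],"twist":[0,0,0]},{"hand":0,"offset":[0,0,0],"twist":[0,0,0]},{"hand":0,"offset":[0,0,0],"twist":[0,0,0]},{"hand":0,"offset":[0,0,0],"twist":[0,0,0]}], "grip_force": 60}}

```text
clock: 3.9
position: [0.3883, 0.2985, 0.0548]
ee_rot: [3.141, 0.001, 3.141]
ft_force: [-1.2, -0.0, 4.4]
opening: 0.0132
gripper_force: 60.0
```

Request:
{"name": "send_rows", "arguments": {"motion": [{"hand":0,"offset":[0,0,-10],"twist":[0,0,0]},{"hand":0,"offset":[0,0,-20],"twist":[0,0,0]},{"hand":0,"offset":[0,0,-25],"twist":[0,0,0]},{"hand":0,"offset":[0,0,-25],"twist":[0,0,0]},{"hand":0,"offset":[0,0,0],"twist":[0,0,0.116]},{"hand":0,"offset":[0,0,0],"twist":[0,0,0.116]},{"hand":0,"offset":[0,0,0],"twist":[0,0,0.116]},{"hand":0,"offset":[0,0,0],"twist":[0,0,0.116]},{"hand":0,"offset":[0,0,0],"twist":[0,0,0.116]},{"hand":0,"offset":[0,0,0],"twist":[0,0,0.116]},{"hand":0,"offset":[0,0,0],"twist":[0,0,0.116]},{"hand":0,"offset":[0,0,0],"twist":[0,0,0.116]},{"hand":0,"offset":[0,0,0],"twist":[0,0,0.116]},{"hand":0,"offset":[0,0,0],"twist":[0,0,0.116]},{"hand":0,"offset":[0,0,0],"twist":[0,0,0.116]},{"hand":0,"offset":[0,0,0],"twist":[0,0,0.116]}]}}

```text
clock: 5.23
position: [0.3876, 0.2979, 0.1343]
ee_rot: [-3.141, 0.0, 1.743]
ft_force: [-0.7, 0.3, -1.7]
opening: 0.0135
gripper_force: 59.4
```

Request:
{"name": "send_rows", "arguments": {"motion": [{"hand":0,"offset":[-15,5,0],"twist":[0,0,0]},{"hand":0,"offset":[-28,9.5,0],"twist":[0,0,0]},{"hand":0,"offset":[-28,9.5,0],"twist":[0,0,0]},{"hand":0,"offset":[-28,9.5,0],"twist":[0,0,0]},{"hand":0,"offset":[-28,9.5,0],"twist":[0,0,0]},{"hand":0,"offset":[-28,9.5,0],"twist":[0,0,0]},{"hand":0,"offset":[-28,9.5,0],"twist":[0,0,0]},{"hand":0,"offset":[-28,9.5,0],"twist":[0,0,0]},{"hand":0,"offset":[-28,9.5,0],"twist":[0,0,0]},{"hand":0,"offset":[-28,9.5,0],"twist":[0,0,0]},{"hand":0,"offset":[-28,9.5,0],"twist":[0,0,0]},{"hand":0,"offset":[-20,6,0],"twist":[0,0,0]},{"hand":0,"offset":[-11,3,0],"twist":[0,0,0]},{"hand":0,"offset":[0,0,0],"twist":[0,0,0]},{"hand":0,"offset":[0,0,0],"twist":[0,0,0]}]}}

```text
clock: 6.48
position: [0.5522, -0.0032, 0.134]
ee_rot: [-3.14, -0.001, 1.747]
ft_force: [-0.4, 0.8, -1.9]
opening: 0.0131
gripper_force: 59.4
```

Run:
```python
from h import *
o=ctrl.get_obs();print(o['position'],o['ee_rot'],o['ft_force'],o['wrist_torque'])
t=ctrl.grab_frame("top")[:,:,::-1];s=ctrl.grab_frame("scene")[:,:,::-1]
r=lambda im,x,y,w,h,k:cv2.resize(im[y:y+h,x:x+w],None,fx=k,fy=k,interpolation=cv2.INTER_CUBIC)
g=np.zeros((560,800,3),np.uint8);g[:400,:320]=r(t,245,178,80,100,4);g[:520,320:800]=r(s,240,140,120,130,4)
cv2.imwrite("pics/m3.png",g)
```

```text
[ 0.55224191 -0.00315259  0.13404421] [-3.14026212e+00 -1.04546686e-03  1.74739871e+00] [-0.38532182  0.7988123  -1.86037968] [ 0.01725748  0.04980219 -0.03961485]
```

View pics/m3.png

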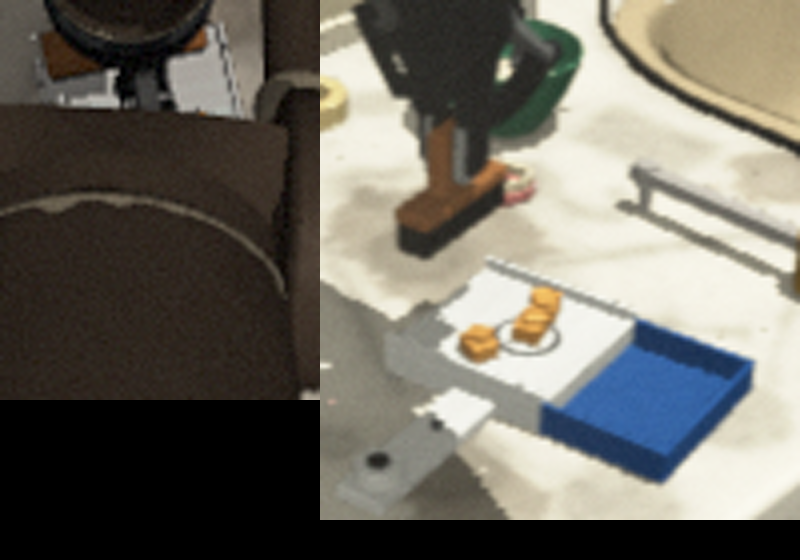

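The brush is level and parallel to the jig behind the bed, with its bottom corners near crop (430,255) and (503,215). The offcuts are untouched. Next I'll check where its ends should be.

Run:
```python
from h import *
c=np.array([.5522,-.0032]);y=np.array([-.178,.984]);x=np.array([.984,.178])
for z,hx,hy in((.0815,.011,.042),(.1105,.0125,.043)):
  for sx in(-1,1):
    for sy in(-1,1):
      p=proj("scene",[*(c+sx*hx*x+sy*hy*y),z]);print(z,sx,sy,np.round([(p[0]-240+.5)*4+320,(p[1]-140+.5)*4],0))
```

```text
0.0815 -1 -1 [508. 206.]
0.0815 -1 1 [429. 264.]
0.0815 1 -1 [478. 196.]
0.0815 1 1 [399. 253.]
0.1105 -1 -1 [512. 165.]
0.1105 -1 1 [431. 222.]
0.1105 1 -1 [478. 153.]
0.1105 1 1 [395. 210.]
```

Request:
{"name": "send_rows", "arguments": {"motion": [{"hand":0,"offset":[-1.5,0,15],"twist":[0,0,0]},{"hand":0,"offset":[0,0,20],"twist":[0,0,0]},{"hand":0,"offset":[0,0,12],"twist":[0,0,0]},{"hand":0,"offset":[0,0,7],"twist":[0,0,0]},{"hand":0,"offset":[0,0,5],"twist":[0,0,0]},{"hand":0,"offset":[0,0,0],"twist":[0,0,0]},{"hand":0,"offset":[0,0,0],"twist":[0,0,0]}]}}

```text
clock: 7.17
position: [0.5534, -0.0044, 0.0754]
ee_rot: [3.142, -0.0, 1.749]
ft_force: [-0.3, -0.3, -0.5]
opening: 0.0132
gripper_force: 59.4
```

Request:
{"name": "send_rows", "arguments": {"motion": [{"hand":0,"offset":[0,-3,0],"twist":[0,0,0]},{"hand":0,"offset":[0,-6,0],"twist":[0,0,0]},{"hand":0,"offset":[0,-6,0],"twist":[0,0,0]},{"hand":0,"offset":[0,-6,0],"twist":[0,0,0]},{"hand":0,"offset":[0,-6,0],"twist":[0,0,0]},{"hand":0,"offset":[0,-6,0],"twist":[0,0,0]},{"hand":0,"offset":[0,-6,0],"twist":[0,0,0]},{"hand":0,"offset":[0,-6,0],"twist":[0,0,0]},{"hand":0,"offset":[0,-6,0],"twist":[0,0,0]},{"hand":0,"offset":[0,-6,0],"twist":[0,0,0]},{"hand":0,"offset":[0,-6,0],"twist":[0,0,0]},{"hand":0,"offset":[0,-6,0],"twist":[0,0,0]},{"hand":0,"offset":[0,-6,0],"twist":[0,0,0]},{"hand":0,"offset":[0,-6,0],"twist":[0,0,0]},{"hand":0,"offset":[0,-6,0],"twist":[0,0,0]},{"hand":0,"offset":[0,-6,0],"twist":[0,0,0]},{"hand":0,"offset":[0,-6,0],"twist":[0,0,0]},{"hand":0,"offset":[0,-6,0],"twist":[0,0,0]},{"hand":0,"offset":[0,-6,0],"twist":[0,0,0]},{"hand":0,"offset":[0,-4,0],"twist":[0,0,0]}]}}

```text
clock: 8.83
position: [0.4398, -0.0253, 0.0756]
ee_rot: [3.141, 0.0, 1.749]
ft_force: [-0.1, 0.5, 0.7]
opening: 0.0132
gripper_force: 59.8
```

Run:
```python
from h import *
o=ctrl.get_obs();print(o['position'],o['ee_rot'],o['ft_force'])
s=ctrl.grab_frame("scene")[:,:,::-1]
r=lambda im,x,y,w,h,k:cv2.resize(im[y:y+h,x:x+w],None,fx=k,fy=k,interpolation=cv2.INTER_CUBIC)
cv2.imwrite("pics/m4.png",r(s,240,160,120,110,4))
```

```text
[ 0.43978354 -0.02531401  0.07563007] [3.14089188e+00 3.17937926e-04 1.74874923e+00] [-0.12429171  0.51041852  0.69996179]
```

View pics/m4.png

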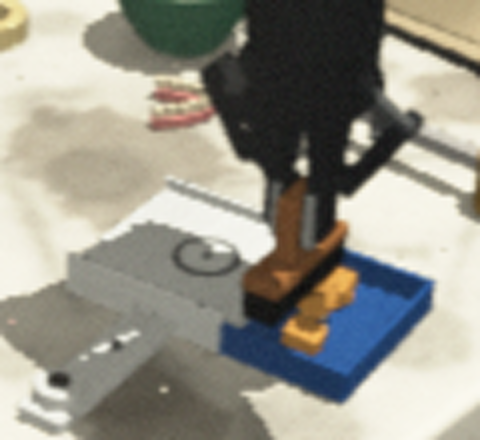

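All three offcuts lie in the tray at about (305–340, 285–335), and the bed is clear. I'll return the brush to its mat.

Request:
{"name": "send_rows", "arguments": {"motion": [{"hand":0,"offset":[0,0,-10],"twist":[0,0,0]},{"hand":0,"offset":[0,0,-25],"twist":[0,0,0]},{"hand":0,"offset":[0,0,-25],"twist":[0,0,0]},{"hand":0,"offset":[14,0,0],"twist":[0,0,0]},{"hand":0,"offset":[28,0,0],"twist":[0,0,0]},{"hand":0,"offset":[28,0,0],"twist":[0,0,0]},{"hand":0,"offset":[28,1,0],"twist":[0,0,0]},{"hand":0,"offset":[28,1,0],"twist":[0,0,0]},{"hand":0,"offset":[28,1,0],"twist":[0,0,0]},{"hand":0,"offset":[28,1,0],"twist":[0,0,0]},{"hand":0,"offset":[28,1,0],"twist":[0,0,0]},{"hand":0,"offset":[28,1,0],"twist":[0,0,0]},{"hand":0,"offset":[28,0,0],"twist":[0,0,0]},{"hand":0,"offset":[28,0,0],"twist":[0,0,0]},{"hand":0,"offset":[20,0,0],"twist":[0,0,0]},{"hand":0,"offset":[13,0,0],"twist":[0,0,0]}]}}

```text
clock: 10.22
position: [0.3877, 0.3, 0.1359]
ee_rot: [3.141, -0.001, 1.751]
ft_force: [0.3, -0.2, -1.4]
opening: 0.013
gripper_force: 59.5
```

Request:
{"name": "send_rows", "arguments": {"motion": [{"hand":0,"offset":[0,0,0],"twist":[0,0,-0.116]},{"hand":0,"offset":[0,0,0],"twist":[0,0,-0.116]},{"hand":0,"offset":[0,0,0],"twist":[0,0,-0.116]},{"hand":0,"offset":[0,0,0],"twist":[0,0,-0.116]},{"hand":0,"offset":[0,0,0],"twist":[0,0,-0.116]},{"hand":0,"offset":[0,0,0],"twist":[0,0,-0.116]},{"hand":0,"offset":[0,0,0],"twist":[0,0,-0.116]},{"hand":0,"offset":[0,0,0],"twist":[0,0,-0.116]},{"hand":0,"offset":[0,0,0],"twist":[0,0,-0.116]},{"hand":0,"offset":[0,0,0],"twist":[0,0,-0.116]},{"hand":0,"offset":[0,0,0],"twist":[0,0,-0.116]},{"hand":0,"offset":[0,0,0],"twist":[0,0,-0.116]},{"hand":0,"offset":[0,0,25],"twist":[0,0,0]},{"hand":0,"offset":[0,0,25],"twist":[0,0,0]},{"hand":0,"offset":[0,0,15],"twist":[0,0,0]},{"hand":0,"offset":[0,0,8],"twist":[0,0,0]},{"hand":0,"offset":[0,0,3],"twist":[0,0,0]},{"hand":0,"offset":[0,0,0],"twist":[0,0,0]},{"hand":0,"offset":[0,0,0],"twist":[0,0,0]}]}}

```text
clock: 11.8
position: [0.3888, 0.2981, 0.0601]
ee_rot: [3.141, 0.001, 3.141]
ft_force: [0.2, 0.2, -1.0]
opening: 0.0134
gripper_force: 59.4
```

Request:
{"name": "send_rows", "arguments": {"motion": [{"hand":0,"offset":[0,0,3],"twist":[0,0,0]},{"hand":0,"offset":[0,0,1],"twist":[0,0,0]},{"hand":0,"offset":[0,0,0.8],"twist":[0,0,0]},{"hand":0,"offset":[0,0,0],"twist":[0,0,0]},{"hand":0,"offset":[0,0,0],"twist":[0,0,0]}]}}

```text
clock: 12.22
position: [0.3883, 0.298, 0.0548]
ee_rot: [3.141, 0.001, 3.141]
ft_force: [-0.2, -0.9, -0.5]
opening: 0.0131
gripper_force: 59.6
```

Request:
{"name": "send_rows", "arguments": {"motion": [{"hand":1,"offset":[0,0,0],"twist":[0,0,0]},{"hand":1,"offset":[0,0,0],"twist":[0,0,0]},{"hand":1,"offset":[0,0,0],"twist":[0,0,0]},{"hand":1,"offset":[0,0,0],"twist":[0,0,0]},{"hand":1,"offset":[0,0,0],"twist":[0,0,0]},{"hand":1,"offset":[0,0,0],"twist":[0,0,0]},{"hand":1,"offset":[0,0,-10],"twist":[0,0,0]},{"hand":1,"offset":[0,0,-30],"twist":[0,0,0]},{"hand":1,"offset":[0,0,-30],"twist":[0,0,0]},{"hand":1,"offset":[0,0,-30],"twist":[0,0,0]},{"hand":1,"offset":[0,0,0],"twist":[0,0,0.1208]},{"hand":1,"offset":[0,0,0],"twist":[0,0,0.1208]},{"hand":1,"offset":[0,0,0],"twist":[0,0,0.1208]},{"hand":1,"offset":[0,0,0],"twist":[0,0,0.1208]},{"hand":1,"offset":[0,0,0],"twist":[0,0,0.1208]},{"hand":1,"offset":[0,0,0],"twist":[0,0,0.1208]},{"hand":1,"offset":[0,0,0],"twist":[0,0,0.1208]},{"hand":1,"offset":[0,0,0],"twist":[0,0,0.1208]},{"hand":1,"offset":[0,0,0],"twist":[0,0,0.1208]},{"hand":1,"offset":[0,0,0],"twist":[0,0,0.1208]}]}}

```text
clock: 13.88
position: [0.3881, 0.2978, 0.1552]
ee_rot: [3.141, -0.0, 1.927]
ft_force: [0.6, -0.7, -0.5]
opening: 0.0853
gripper_force: 0.0
```

Request:
{"name": "send_rows", "arguments": {"motion": [{"hand":1,"offset":[0,0,0],"twist":[0,0,0.1208]},{"hand":1,"offset":[0,0,0],"twist":[0,0,0.1208]},{"hand":1,"offset":[0,0,0],"twist":[0,0,0.1208]},{"hand":1,"offset":[0,0,0],"twist":[0,0,0.1208]},{"hand":1,"offset":[0,0,0],"twist":[0,0,0.1208]},{"hand":1,"offset":[0,0,0],"twist":[0,0,0.1208]},{"hand":1,"offset":[0,0,0],"twist":[0,0,0.1208]},{"hand":1,"offset":[0,0,0],"twist":[0,0,0.1208]},{"hand":1,"offset":[0,0,0],"twist":[0,0,0.1208]},{"hand":1,"offset":[0,0,0],"twist":[0,0,0.1208]},{"hand":1,"offset":[0,0,0],"twist":[0,0,0.1208]},{"hand":1,"offset":[0,0,0],"twist":[0,0,0.1208]},{"hand":1,"offset":[0,0,0],"twist":[0,0,0.1208]},{"hand":1,"offset":[0,0,0],"twist":[0,0,0.1208]},{"hand":1,"offset":[0,0,0],"twist":[0,0,0.1208]},{"hand":1,"offset":[0,0,0],"twist":[0,0,0.1208]},{"hand":1,"offset":[0,0,0],"twist":[0,0,0]},{"hand":1,"offset":[0,0,0],"twist":[0,0,0]}]}}

```text
clock: 15.38
position: [0.3882, 0.2978, 0.155]
ee_rot: [-3.141, -0.001, 0.003]
ft_force: [0.2, -1.0, -0.5]
opening: 0.0855
gripper_force: 0.0
```

Run:
```python
from h import *
t=ctrl.grab_frame("top")[:,:,::-1];s=ctrl.grab_frame("scene")[:,:,::-1]
cv2.imwrite("pics/t5.png",t);cv2.imwrite("pics/s5.png",s)
r=lambda im,x,y,w,h,k:cv2.resize(im[y:y+h,x:x+w],None,fx=k,fy=k,interpolation=cv2.INTER_CUBIC)
g=np.zeros((600,800,3),np.uint8);g[:560,:280]=r(t,350,172,40,80,7);g[:400,300:780]=r(t,205,178,120,100,4)
g[405:597,300:460]=r(s,190,280,40,48,4);g[405:597,470:790]=r(s,310,175,80,48,4)
cv2.imwrite("pics/m5.png",g)
```

```text
(no output)
```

View pics/m5.png

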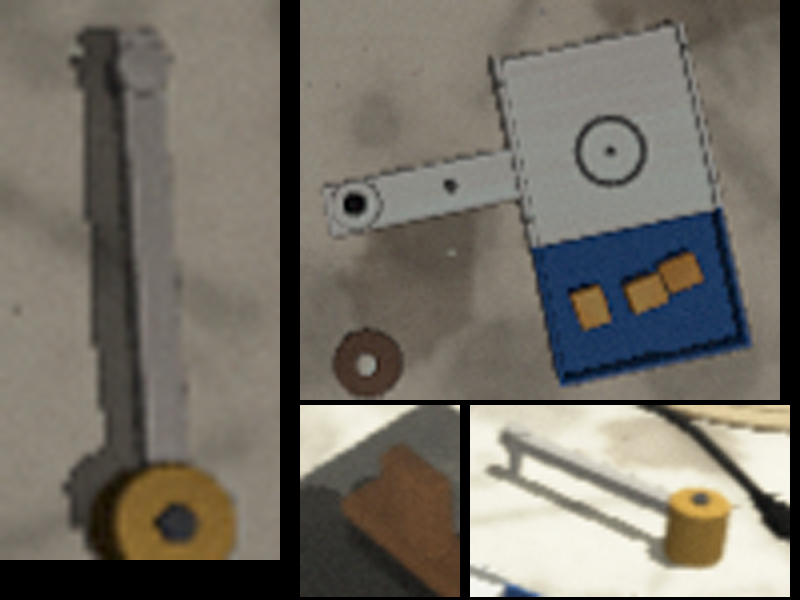

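Offcuts now lie flat in the tray at (590,307), (645,294) and (682,271) in the crop, and the seat is clear with its centre dot at (610,151). The collar hole is at (354,204), the carrier boss dot at (178,522), the pin head at (141,62).

Run:
```python
from h import *
c=lambda u:q(u,350,172,7)
for n,u,z in(('boss',(177.5,522),.04),('head',(141,62),.035),('bar1',(167,455),.034),('bar2',(146,110),.034)): print(n,np.round(toworld("top",c(u),z),4))
j=lambda u:q(u,205,178,4,300)
S=toworld("top",j((610,151)),.02);C=toworld("top",j((354,204)),.02);print(S,C,np.linalg.norm(S-C),np.arctan2(*(C-S)[:2])) 
# scene refs
for n,X in(('boss',(.4245,-.2175,.04)),('head',(.574,-.219,.035)),('seat',S),('collar',C)): print(n,proj("scene",X))
# brush check
a=cv2.imread("pics/scene0.png").astype(int)
```

```text
boss [ 0.4249 -0.2202  0.04  ]
head [ 0.575 -0.218  0.035]
bar1 [ 0.4465 -0.2196  0.034 ]
bar2 [ 0.5593 -0.2191  0.034 ]
[ 0.5017653  -0.01535688  0.02      ] [0.47538675 0.13249505 0.02      ] 0.15018662325383222 -0.17655430592027851
boss [366.48623285 199.55317637]
head [321.60721265 181.4753078 ]
seat [291.19956269 224.5064267 ]
collar [254.05068506 255.84271118]
```

Request:
{"name": "send_rows", "arguments": {"motion": [{"hand":1,"offset":[2,15,0],"twist":[0,0,0]},{"hand":1,"offset":[4.8,30,0],"twist":[0,0,0]},{"hand":1,"offset":[4.8,30,0],"twist":[0,0,0]},{"hand":1,"offset":[4.8,30,0],"twist":[0,0,0]},{"hand":1,"offset":[4.8,30,0],"twist":[0,0,0]},{"hand":1,"offset":[4.8,30,0],"twist":[0,0,0]},{"hand":1,"offset":[4.8,30,0],"twist":[0,0,0]},{"hand":1,"offset":[4.8,30,0],"twist":[0,0,0]},{"hand":1,"offset":[4.8,30,0],"twist":[0,0,0]},{"hand":1,"offset":[4.8,30,0],"twist":[0,0,0]},{"hand":1,"offset":[4.8,30,0],"twist":[0,0,0]},{"hand":1,"offset":[4.8,30,0],"twist":[0,0,0]},{"hand":1,"offset":[4.8,30,0],"twist":[0,0,0]},{"hand":1,"offset":[4.8,30,0],"twist":[0,0,0]},{"hand":1,"offset":[4.8,30,0],"twist":[0,0,0]},{"hand":1,"offset":[4.8,30,0],"twist":[0,0,0]},{"hand":1,"offset":[4.8,30,0],"twist":[0,0,0]},{"hand":1,"offset":[0,22,0],"twist":[0,0,0]},{"hand":1,"offset":[0,0,0],"twist":[0,0,0]},{"hand":1,"offset":[0,0,0],"twist":[0,0,0]}]}}

```text
clock: 17.15
position: [0.4667, -0.2201, 0.1545]
ee_rot: [-3.141, 0.0, -0.001]
ft_force: [0.1, 0.2, 0.3]
opening: 0.0852
gripper_force: 0.0
```

Run:
```python
from h import *
o=ctrl.get_obs();print(o['position'],o['ee_rot'],o['ft_force'])
t=ctrl.grab_frame("top")[:,:,::-1];s=ctrl.grab_frame("scene")[:,:,::-1]
r=lambda im,x,y,w,h,k:cv2.resize(im[y:y+h,x:x+w],None,fx=k,fy=k,interpolation=cv2.INTER_CUBIC)
g=np.zeros((600,800,3),np.uint8);g[:400,:480]=r(s,300,130,120,100,4);g[:240,490:730]=r(s,190,280,60,60,4);g[250:530,490:770]=r(t,350,168,70,70,4)
cv2.imwrite("pics/m6.png",g)
```

```text
[ 0.46670653 -0.22012951  0.15447301] [-3.14113568e+00  1.67412504e-04 -1.26737090e-03] [0.09100573 0.20937619 0.26856658]
```

View pics/m6.png

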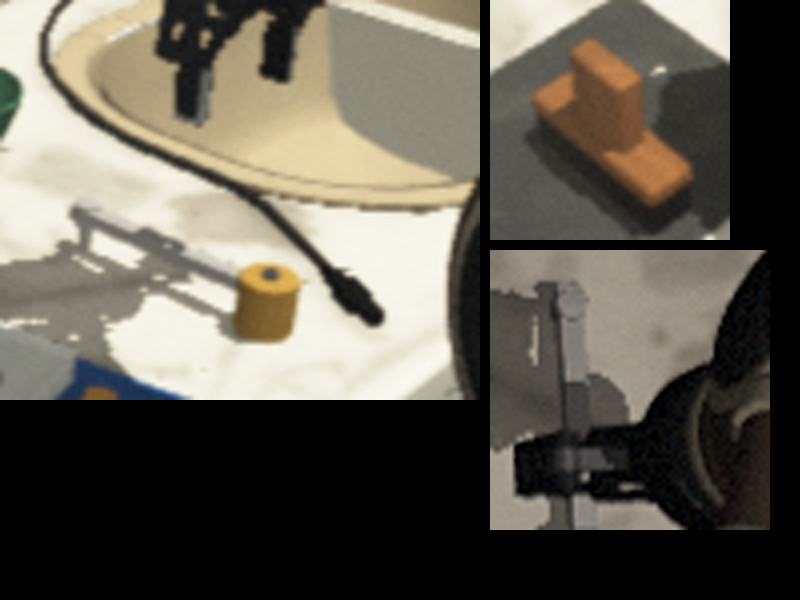

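The brush stands upright on its mat and the carrier is undisturbed below the gripper. Now I'll descend and grip.

Request:
{"name": "send_rows", "arguments": {"motion": [{"hand":1,"offset":[0.5,-0.5,15],"twist":[0,0,-0.006]},{"hand":1,"offset":[0,0,25],"twist":[0,0,0]},{"hand":1,"offset":[0,0,25],"twist":[0,0,0]},{"hand":1,"offset":[0,0,25],"twist":[0,0,0]},{"hand":1,"offset":[0,0,20],"twist":[0,0,0]},{"hand":1,"offset":[0,0,12],"twist":[0,0,0]},{"hand":1,"offset":[0,0,6],"twist":[0,0,0]},{"hand":1,"offset":[0,0,0],"twist":[0,0,0]},{"hand":1,"offset":[0,0,0],"twist":[0,0,0]}]}}

```text
clock: 18.0
position: [0.4679, -0.2185, 0.027]
ee_rot: [3.141, -0.001, 0.007]
ft_force: [-0.1, -0.1, -0.5]
opening: 0.0855
gripper_force: 0.0
```

Request:
{"name": "send_rows", "arguments": {"motion": [{"hand":0,"offset":[0,0,0],"twist":[0,0,0]},{"hand":0,"offset":[0,0,0],"twist":[0,0,0]},{"hand":0,"offset":[0,0,0],"twist":[0,0,0]},{"hand":0,"offset":[0,0,0],"twist":[0,0,0]},{"hand":0,"offset":[0,0,0],"twist":[0,0,0]},{"hand":0,"offset":[0,0,0],"twist":[0,0,0]},{"hand":0,"offset":[0,0,0],"twist":[0,0,0]},{"hand":0,"offset":[0,0,0],"twist":[0,0,0]},{"hand":0,"offset":[0,0,0],"twist":[0,0,0]},{"hand":0,"offset":[0,0,0],"twist":[0,0,0]}], "grip_force": 100}}

```text
clock: 18.83
position: [0.4678, -0.2193, 0.0271]
ee_rot: [3.141, -0.001, 0.006]
ft_force: [-1.6, -1.7, 5.6]
opening: 0.0124
gripper_force: 97.8
```

Request:
{"name": "send_rows", "arguments": {"motion": [{"hand":0,"offset":[0,0,-4],"twist":[0,0,0]},{"hand":0,"offset":[0,0,-8],"twist":[0,0,0]},{"hand":0,"offset":[0,0,-12],"twist":[0,0,0]},{"hand":0,"offset":[0,0,-14],"twist":[0,0,0]},{"hand":0,"offset":[0,0,-14],"twist":[0,0,0]},{"hand":0,"offset":[0,0,-14],"twist":[0,0,0]},{"hand":0,"offset":[0,0,-10],"twist":[0,0,0]},{"hand":0,"offset":[0,0,-4],"twist":[0,0,0]},{"hand":0,"offset":[0,0,0],"twist":[0,0,0]},{"hand":0,"offset":[0,0,0],"twist":[0,0,0]},{"hand":0,"offset":[0,0,0],"twist":[0,0,0]}]}}

```text
clock: 19.75
position: [0.4665, -0.2182, 0.1056]
ee_rot: [-3.141, 0.002, 0.006]
ft_force: [0.8, -0.2, -4.8]
opening: 0.0119
gripper_force: 97.7
```

Run:
```python
from h import *
o=ctrl.get_obs();print(o['position'],o['ee_rot'],o['ft_force'],o['wrist_torque'])
for i in range(2):
    s=ctrl.grab_frame("scene")[:,:,::-1]
o=ctrl.get_obs();print(o['ft_force'],o['wrist_torque'])
cv2.imwrite("pics/m7.png",cv2.resize(s[120:230,290:420],None,fx=5,fy=5,interpolation=cv2.INTER_CUBIC))
```

```text
[ 0.4665112  -0.21824634  0.10562305] [-3.14058415e+00  1.70799403e-03  5.92377137e-03] [ 0.8492408  -0.23604398 -4.8052536 ] [-0.01031165 -0.03043684 -0.02666927]
[-0.75322286  0.52485931 -4.49398214] [-0.01548882  0.03588171  0.01710146]
```

View pics/m7.png

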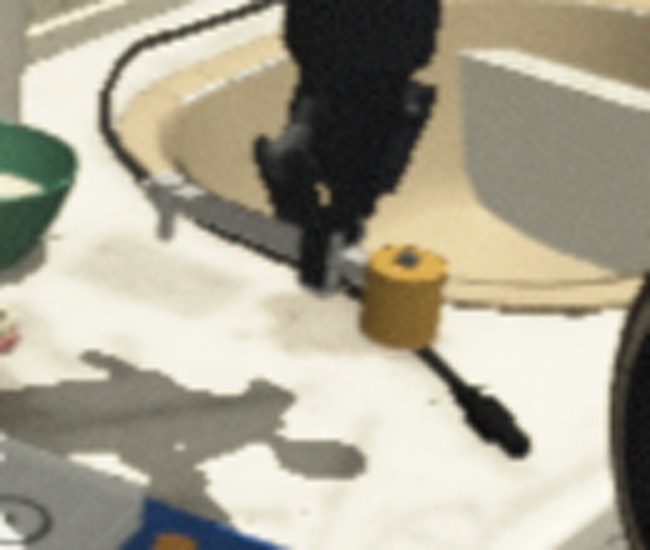

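The carrier is held with boss dot at crop (407,257) and pin head at (170,186). It looks level, so I'll check that numerically and compute the carry.

Run:
```python
from h import *
for n,X in(('boss',np.array([.425,-.2195,.04])),('head',np.array([.575,-.218,.035]))):
    print(n,proj("scene",X+[0,0,.0785])-proj("scene",X))
print("obs boss",371.0-367.1,171-197.6,"head",323.6-319.6,156.8-182.6)
```

```text
boss [  4.03691217 -27.21543827]
head [  2.08288764 -25.70048753]
obs boss 3.8999999999999773 -26.599999999999994 head 4.0 -25.799999999999983
```

Request:
{"name": "send_rows", "arguments": {"motion": [{"hand":0,"offset":[0,0,0],"twist":[0,0,-0.05]},{"hand":0,"offset":[0,0,0],"twist":[0,0,-0.09]},{"hand":0,"offset":[0,0,0],"twist":[0,0,-0.1]},{"hand":0,"offset":[0,0,0],"twist":[0,0,-0.1]},{"hand":0,"offset":[0,0,0],"twist":[0,0,-0.1]},{"hand":0,"offset":[0,0,0],"twist":[0,0,-0.1]},{"hand":0,"offset":[0,0,0],"twist":[0,0,-0.1]},{"hand":0,"offset":[0,0,0],"twist":[0,0,-0.1]},{"hand":0,"offset":[0,0,0],"twist":[0,0,-0.1]},{"hand":0,"offset":[0,0,0],"twist":[0,0,-0.1]},{"hand":0,"offset":[0,0,0],"twist":[0,0,-0.1]},{"hand":0,"offset":[0,0,0],"twist":[0,0,-0.1]},{"hand":0,"offset":[0,0,0],"twist":[0,0,-0.1]},{"hand":0,"offset":[0,0,0],"twist":[0,0,-0.1]},{"hand":0,"offset":[0,0,0],"twist":[0,0,-0.1]},{"hand":0,"offset":[0,0,0],"twist":[0,0,-0.1]},{"hand":0,"offset":[0,0,0],"twist":[0,0,-0.1]},{"hand":0,"offset":[0,0,0],"twist":[0,0,-0.07]},{"hand":0,"offset":[0,0,0],"twist":[0,0,-0.03]},{"hand":0,"offset":[0,0,0],"twist":[0,0,0]}]}}

```text
clock: 21.52
position: [0.4668, -0.2184, 0.1057]
ee_rot: [-3.14, -0.001, 1.746]
ft_force: [0.1, 0.2, -4.3]
opening: 0.0117
gripper_force: 97.7
```

Request:
{"name": "send_rows", "arguments": {"motion": [{"hand":0,"offset":[6,2,0],"twist":[0,0,0]},{"hand":0,"offset":[12,3.6,0],"twist":[0,0,0]},{"hand":0,"offset":[17,5,0],"twist":[0,0,0]},{"hand":0,"offset":[17,5,0],"twist":[0,0,0]},{"hand":0,"offset":[17,5,0],"twist":[0,0,0]},{"hand":0,"offset":[17,5,0],"twist":[0,0,0]},{"hand":0,"offset":[17,5,0],"twist":[0,0,0]},{"hand":0,"offset":[17,5,0],"twist":[0,0,0]},{"hand":0,"offset":[17,5,0],"twist":[0,0,0]},{"hand":0,"offset":[17,5,0],"twist":[0,0,0]},{"hand":0,"offset":[17,5,0],"twist":[0,0,0]},{"hand":0,"offset":[17,5,0],"twist":[0,0,0]},{"hand":0,"offset":[17,5,0],"twist":[0,0,0]},{"hand":0,"offset":[17,5,0],"twist":[0,0,0]},{"hand":0,"offset":[10,3,0],"twist":[0,0,0]},{"hand":0,"offset":[4,1,0],"twist":[0,0,0]},{"hand":0,"offset":[0,0,0],"twist":[0,0,0]},{"hand":0,"offset":[0,0,0],"twist":[0,0,0]},{"hand":0,"offset":[0,0,0],"twist":[0,0,0]}]}}

```text
clock: 23.1
position: [0.4946, 0.0253, 0.1064]
ee_rot: [-3.141, 0.0, 1.746]
ft_force: [-0.3, -0.1, -3.7]
opening: 0.0122
gripper_force: 97.7
```

Request:
{"name": "send_rows", "arguments": {"motion": [{"hand":0,"offset":[0.5,0,5],"twist":[0,0,0]},{"hand":0,"offset":[0,0,8],"twist":[0,0,0]},{"hand":0,"offset":[0,0,4],"twist":[0,0,0]},{"hand":0,"offset":[0,0,2],"twist":[0,0,0]},{"hand":0,"offset":[0,0,0],"twist":[0,0,0]},{"hand":0,"offset":[0,0,0],"twist":[0,0,0]},{"hand":0,"offset":[0,0,0],"twist":[0,0,0]}]}}

```text
clock: 23.68
position: [0.4949, 0.0262, 0.0875]
ee_rot: [3.141, 0.0, 1.746]
ft_force: [-0.1, -0.1, -4.2]
opening: 0.0122
gripper_force: 97.7
```

Run:
```python
from h import *
o=ctrl.get_obs();print(o['position'],o['ee_rot'],o['ft_force'],o['wrist_torque'])
t=ctrl.grab_frame("top")[:,:,::-1];s=ctrl.grab_frame("scene")[:,:,::-1]
cv2.imwrite("pics/t8.png",t);cv2.imwrite("pics/s8.png",s)
r=lambda im,x,y,w,h,k:cv2.resize(im[y:y+h,x:x+w],None,fx=k,fy=k,interpolation=cv2.INTER_CUBIC)
g=np.zeros((600,800,3),np.uint8);g[:600,:490]=r(s,236,185,70,86,7)[:600,:490];g[:300,500:800]=r(t,205,178,75,75,4)
p,yaw=o['position'],o['ee_rot'][2];d=np.array([np.cos(yaw),np.sin(yaw)])
b=p[:2]-.0425*d;e=b+.150*d;f=p[2]-.0271
S=[.502,-.0157];C=[.4757,.1322]
for n,X in(('bosstop',[*b,f+.04]),('bossfoot',[*b,f]),('pintip',[*e,f]),('head',[*e,f+.035]),('seat',[*S,.02]),('collar',[*C,.02])):
    a=proj("scene",X);c=proj("top",X);print(n,np.round(X,4),"scene crop",np.round((a-[236,185]+.5)*7-.5),"top crop",np.round((c-[205,178]+.5)*4-.5+[500,0]))
cv2.imwrite("pics/m8.png",g)
```

```text
[0.49485331 0.02622443 0.08750762] [3.14138046e+00 7.29380845e-05 1.74589724e+00] [-0.1242948  -0.121669   -4.20791208] [-0.01011261 -0.00600343  0.02556087]
bosstop [ 0.5023 -0.0156  0.1004] scene crop [397.  77.] top crop [814. 135.]
bossfoot [ 0.5023 -0.0156  0.0604] scene crop [393. 180.] top crop [812. 143.]
pintip [0.4761 0.1321 0.0604] scene crop [127. 392.] top crop [544. 198.]
head [0.4761 0.1321 0.0954] scene crop [126. 296.] top crop [535. 194.]
seat [ 0.502  -0.0157  0.02  ] scene crop [390. 279.] top crop [811. 151.]
collar [0.4757 0.1322 0.02  ] scene crop [129. 498.] top crop [555. 203.]
```

View pics/m8.png

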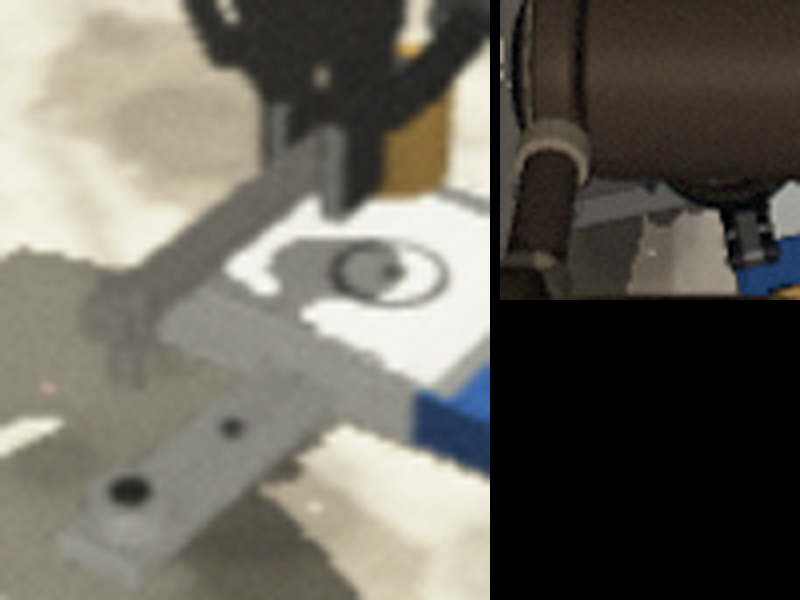

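Scene crop: seat dot at (392,272) and collar hole at (130,491), both a constant (+1,−7) from prediction. The pin tip at about (131,386) and the boss's right edge at 447 fit the prediction to within about 2 mm. I'll do one numeric check of the brass silhouette and ring on the saved picture.

Run:
```python
from h import *
def edges(im,c,z0,h,off):
    hsv=cv2.cvtColor(im,cv2.COLOR_BGR2HSV);m=cv2.inRange(hsv,(10,110,50),(30,255,255))
    a=np.linspace(0,6.283,120);P=np.array([proj("scene",[c[0]+.02*np.cos(t),c[1]+.02*np.sin(t),z]) for z in(z0,z0+h) for t in a])
    x0,y0=P.min(0).astype(int)-6;x1,y1=P.max(0).astype(int)+7
    n,l,st,_=cv2.connectedComponentsWithStats(m[y0:y1,x0:x1]);i=1+st[1:,4].argmax();x,y,w,hh,_=st[i]
    print("pred L,R,T,B",np.round([*P.min(0)[:1],P.max(0)[0],P[:,1].min(),P[:,1].max()],1),"obs",x0+x-.5,x0+x+w-.5,y0+y-.5,y0+y+hh-.5)
edges(cv2.imread("pics/s8.png"),(.5023,-.0156),.0604,.04,0)
edges(cv2.imread("pics/s5.png"),(.425,-.2195),0,.04,0)
s=cv2.imread("pics/s8.png");g=cv2.cvtColor(s,cv2.COLOR_BGR2GRAY)
for n,(x,y) in{'seat':(392,272),'hole':(130,491)}.items():
    cx,cy=(x+.5)/7-.5+236,(y+.5)/7-.5+185
    w=g[int(cy)-4:int(cy)+6,int(cx)-5:int(cx)+7].astype(int);v,u=np.nonzero(w<60) if n=='hole' else np.nonzero(w<0);print(n,cx,cy,(u.mean()+int(cx)-5,v.mean()+int(cy)-4) if len(u) else '')
```

```text
pred L,R,T,B [283.3 300.9 191.4 214.7] obs 289.5 299.5 198.5 212.5
pred L,R,T,B [357.1 374.6 195.4 216.4] obs 358.5 374.5 195.5 214.5
seat 291.57142857142856 223.42857142857144 
hole 254.14285714285714 254.71428571428572 (np.float64(254.16666666666669), np.float64(254.91666666666669))
```

Run:
```python
from h import *
s=cv2.imread("pics/s8.png");s5=cv2.imread("pics/s5.png")
print("s8 boss B chan"); 
for r in(203,205,207,209): print(r,s[r,287:304,0].tolist())
print("s5 boss")
for r in(203,206,209): print(r,s5[r,354:378,0].tolist())
print("pin gray"); g=cv2.cvtColor(s,cv2.COLOR_BGR2GRAY)
for r in range(226,243): print(r,g[r,246:262].tolist())
print("boss col B", s[205:218,297,0].tolist(), s5[208:220,366,0].tolist())
for n,X in(("pin tip",[.4761,.1321,.0604]),("pin z75",[.4761,.1321,.075])):print(n,proj("scene",X))
```

```text
s8 boss B chan
203 [40, 39, 39, 37, 41, 42, 50, 50, 53, 59, 55, 55, 65, 124, 179, 205, 209]
205 [41, 37, 37, 40, 47, 53, 58, 58, 56, 56, 56, 57, 73, 143, 189, 195, 198]
207 [40, 39, 35, 39, 49, 57, 54, 58, 59, 55, 57, 54, 69, 160, 208, 215, 218]
209 [37, 38, 35, 40, 47, 56, 56, 57, 58, 55, 56, 60, 89, 171, 211, 218, 220]
s5 boss
203 [230, 229, 229, 226, 190, 102, 44, 32, 35, 44, 46, 50, 55, 60, 58, 59, 54, 53, 52, 66, 135, 204, 223, 223]
206 [217, 228, 230, 228, 178, 74, 35, 36, 37, 40, 45, 45, 48, 47, 46, 45, 46, 49, 50, 74, 176, 228, 231, 230]
209 [142, 115, 112, 100, 67, 38, 36, 39, 40, 41, 45, 41, 45, 45, 47, 47, 50, 47, 57, 120, 198, 228, 229, 228]
pin gray
226 [134, 133, 129, 120, 107, 106, 107, 105, 108, 109, 106, 103, 101, 103, 101, 101]
227 [138, 129, 119, 110, 110, 108, 113, 109, 111, 117, 112, 103, 99, 102, 103, 110]
228 [135, 127, 116, 111, 113, 111, 113, 115, 115, 117, 111, 100, 97, 105, 112, 131]
229 [133, 122, 116, 116, 117, 113, 109, 108, 108, 112, 110, 103, 101, 117, 128, 142]
230 [135, 123, 116, 115, 116, 115, 117, 112, 106, 107, 109, 103, 108, 127, 142, 142]
231 [1
[... 509 characters left out ...]
138, 136, 135, 134, 133, 120, 113, 119, 120, 111, 115, 123, 117, 118, 115, 120]
238 [142, 137, 137, 136, 131, 122, 114, 117, 116, 110, 113, 121, 122, 116, 119, 121]
239 [136, 136, 135, 139, 132, 126, 118, 119, 118, 109, 112, 124, 127, 126, 127, 126]
240 [136, 133, 135, 131, 133, 130, 125, 126, 124, 117, 118, 131, 126, 128, 131, 128]
241 [139, 136, 135, 135, 132, 135, 128, 132, 129, 131, 131, 127, 130, 131, 127, 130]
242 [135, 138, 134, 134, 131, 134, 130, 132, 132, 130, 131, 131, 131, 130, 132, 128]
boss col B [56, 57, 57, 53, 56, 53, 66, 128, 225, 237, 238, 238, 237] [44, 45, 47, 43, 47, 45, 51, 108, 208, 230, 229, 230]
pin tip [253.74794309 240.51368552]
pin z75 [253.66931942 234.8791309 ]
```

```bash
python3 -c "
from plant import ctrl
o=ctrl.get_obs();print(o['position'],abs(o['dq']).max(),o['gripper_force']);print(ctrl.sign_off())"
```

```text
[0.49501714 0.02628038 0.08774918] 0.004272299317018144 97.73924231529236
the job is handed in; nothing more can be done
None
```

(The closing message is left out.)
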